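# Sweep the loose nuts into the drawer's corner bay

### The job

Four loose hex nuts are lying about the floor of the open instrument drawer. Sweep them along the floor with your fingers, without picking any up, until all four lie right inside the bay that the steel divider forms in the front corner of the drawer. Leave the glass dish, the two chronometers and the protractor where they are.

Things in the scene. Friction and masses are not known exactly. Their poses are not given: they have to be found in the camera images.
- drawer: green enamelled steel drawer pulled out of a low cabinet, fixed; its yaw varies. Origin at the centre of the flat inside floor, on its upper face (16 mm above the counter); its x points from the drawer front (robot side) to the cabinet, y left, z up. Inside: x -150 to +150 mm, y -240 to +240 mm. Side and back walls 6 mm thick, 38 mm high above the floor
- front_top (a point): middle of the top edge of the drawer's front panel, at drawer x = -162 mm, 42 mm above the floor: the panel is 24 mm thick and 540 mm wide; a large black knob projects 38 mm outside on the robot side
- cabinet_edge (a point): middle of the front top edge of the low green cabinet from which the drawer is pulled, at drawer x = +158 mm, 85 mm above the drawer floor; a brass sextant lies on top of the cabinet farther back, clear of the work
- divider: upright plain steel strip fixed on the drawer floor: 120 mm long along the drawer's y, 4 mm thick, 28 mm high, one end against a side wall. It stands at drawer x = -60 mm, y = +180 mm (left corner) or -180 mm (right corner), 90 mm from the inside of the front. Origin at the middle of its lower edge, axes parallel to the drawer's
- bay (a point): middle of the floor of the corner bay, 45 mm in front of the divider (drawer x = -105 mm, y = +180 or -180 mm). The bay is the space between divider, side wall and drawer front, 88 mm along x by 120 mm along y, same plain floor, no lip; its open side faces the middle of the drawer, at drawer y = +120 or -120 mm
- nut_1: one of four identical plain steel hexagon nuts lying flat, loose, on the drawer floor: 24 mm across flats, 28 mm across corners, 13 mm high, about 34 g; origin at the centre of its underside, z up
- nut_2: one of four identical plain steel hexagon nuts lying flat, loose, on the drawer floor: 24 mm across flats, 28 mm across corners, 13 mm high, about 34 g; origin at the centre of its underside, z up
- nut_3: one of four identical plain steel hexagon nuts lying flat, loose, on the drawer floor: 24 mm across flats, 28 mm across corners, 13 mm high, about 34 g; origin at the centre of its underside, z up
- nut_4: one of four identical plain steel hexagon nuts lying flat, loose, on the drawer floor: 24 mm across flats, 28 mm across corners, 13 mm high, about 34 g; origin at the centre of its underside, z up
- dish: clear glass artificial-horizon dish, a shallow round bowl 84 mm across and 24 mm high, 180 g, loose, in the other front corner, away from the bay (drawer x = -60 mm, y = -180 or +180 mm); origin at the centre of its underside
- chrono_1: silver pocket chronometer lying face up, 55 mm across, 15 mm thick, 120 g, loose, in the left rear part of the drawer; its crown and bow reach 46 mm from the centre along its own x; origin at the centre of its underside
- chrono_2: the second silver pocket chronometer, alike, in the right rear part of the drawer; origin at the centre of its underside
- protractor: flat half-circle steel protractor, 150 mm wide, 75 mm deep, 3 mm thick, 100 g, loose, in the middle of the drawer's rear part; origin at the middle of its straight edge, on the underside; the straight edge lies along its own y, the arc is towards +x (the cabinet)

How it is judged:
By the outcome, as a careful person would: the job done as asked, in the order asked, and still so for the second after the job is handed in, with the robot touching nothing.
It also fails if it takes over 61 s, if anything falls off the work surface, if the arm or the gripper's body presses on something with over 40 N, if the wrist force passes 120 N, or if a joint passes its speed limit or range.

### The arm

A 6-joint arm with a two-finger parallel gripper is mounted at the origin on the work surface. World frame = base frame: x ahead of the robot, y to its left, z up, the work surface at z = 0. Lengths are in mm, angles in rad, forces in N, time in s.
With the tool pointing down it reaches from about 375 to 825 mm from the base axis. Payload 5.5 kg.
Tool frame: the origin (TCP) lies between the finger pads; the fingertips stand 11 mm ahead of it and the grasp point (between the pads) lies 8 mm behind it; z points along the fingers, y is the line along which they close (so a half turn about z gives the same grasp; the last joint's range is limited). The gripper opens to 85 mm and grips with 20 to 120 N. Pads are 22 mm wide; open, the fingers measure 114 mm over their backs; the gripper's body (76 mm by 85 mm) begins 54 mm behind the grasp point. The pads swing forward as they close: fully open they stand 13 mm farther back than shut.
Start: joints at [-1.119, 0.314, -0.047, 1.21, 0, 1.571], TCP at [261.948, -539.795, 242.299] pointing down, gripper open.
Joint ranges: [-2.67, 2.67], [-0.69, 1.73], [-1.03, 1.25], [-2.08, 2.16], [-1.42, 1.45], [-3.14, 3.14]. Speed limits (rad/s): [2.39, 2.39, 3.01, 3.14, 3.14, 3.14].

### API

Orientations are given as a 3x3 rotation matrix whose columns are the frame's x, y, z axes.
In Python, from rig import r gives the robot as it stands.
- The arm moves only by the tool shift_gripper, called as name(argument=value, ...) on one line, values as JSON. Schema: {"type":"object","properties":{"increments":{"type":"string"},"squeeze":{"type":"number"},"only":{"type":"string"},"quiet":{"type":"boolean"},"lines":{"type":"string"}},"required":["increments"],"additionalProperties":false}. increments is a string of 1 to 20 rows, one to a line, with the numbers parted by spaces; each row has 7 numbers: a rotation vector rx, ry, rz in rad, then dx, dy, dz in mm, then the finger opening in mm; each row is the pose to reach, as a shift and turn from the pose commanded when the call began, along the tool's axes at that moment; what a row does not reach only later rows make up. A row lasts 1/8 s, in which the tool goes at most 62.5 mm and 0.188 rad, less where a joint would pass 70% of its speed; a pose out of reach is approached as far as the arm can. The fingers move at their own pace and stop on an object; squeeze is the grip in N (left out, the last holds). Time passes only in rows, so rows that do not move let the fingers close. The tool returns the time, the measured TCP pose, the force, the opening and the grip force at its end. only (a regular expression) keeps the lines of the reply that match it, lines (a string "A,B") keeps lines A to B, and quiet returns only ok. Input that does not fit is refused with a message, and nothing moves.
- r.get_obs(): the state, without advancing time (a new reading comes with each control period).
- r.read_camera(name): name is "scene" or "side" or "wrist"; returns (picture, depth): 480x640x3 uint8, red, green, blue; 480x640 float32, mm along the optical axis (not along the pixel's ray), 0 where there is no reading.
- r.camera_info(name): a dict with "K" (3x3 intrinsics, pixels), "position" and "rotation" of the camera in the world. Camera axes: x right, y up, looking along -z (the intrinsics and any distortion apply to the point x, -y, -z); pixel columns grow to the right and rows downward; lengths in mm; the calibration is good to about 2 mm. A picture is of the moment at which its call begins: read the wrist's pose just before it. camera_info takes no time and is no camera call; for the wrist camera it gives the pose at the moment of the call.
- r.finish_job(): hands the job in; it is judged then, once.
The state is a dict: "t": time; "joint_pos": joint angles; "joint_velocities": joint speeds; "tau": joint torques, N m; "tool_pos": TCP position; "tcp_rot": TCP orientation; "force": force on the tool from outside, world axes, zero at the start; "wrist_torque": the same for the moment, N m; "finger_gap": finger opening in mm; "grip_force": force on a finger pad.
Only numpy, scipy, OpenCV 4.12 (cv2) and the standard library are available. Lean on these libraries where they do the work, as an engineer would, in place of code of your own. Each camera call takes 0.05 s, during which the arm holds its last target. There are 200 camera calls.

## Working session

There is one attempt and no reset: what is moved stays moved. The work goes in short steps, Python scripts to look and compute and a tool call to move; the robot and the scene stay as the last step left them, time stands still between calls to the robot, and variables do not carry over. Pictures are saved under pics/ and viewed, at most 10 in all, crops included, and the job is handed in when it is done.

```bash
ls; mkdir -p pics
```

Run:
```python
from rig import r
import cv2,numpy as np
o=r.get_obs();print(o['t'],o['tool_pos'],o['tcp_rot'],o['finger_gap'])
for n in ['scene','side']:
    p,d=r.read_camera(n);cv2.imwrite(f'pics/{n}0.png',p[:,:,::-1]);np.save(f'pics/{n}0.npy',d)
    print(n,r.camera_info(n))
```

```text
pics
rig.py
0.0 [ 261.70449078 -539.27695219  241.43490184] [[ 8.99671406e-01  4.36567093e-01 -7.30975042e-04]
 [ 4.36567704e-01 -8.99670032e-01  1.57262019e-03]
 [ 2.89178875e-05 -1.73396152e-03 -9.99998496e-01]] 85.41595875365805
scene {'K': array([[578.5543941 ,   0.        , 327.27697652],
       [  0.        , 578.5543941 , 242.2989302 ],
       [  0.        ,   0.        ,   1.        ]]), 'position': array([1171.93093068, -192.28274055,  747.86238442]), 'rotation': array([[ 0.36379224, -0.68283139,  0.6335586 ],
       [ 0.93143283,  0.25981501, -0.25481178],
       [ 0.00938545,  0.68281582,  0.73053026]])}
side {'K': array([[465.29134844,   0.        , 324.31204637],
       [  0.        , 465.29134844, 233.26365926],
       [  0.        ,   0.        ,   1.        ]]), 'position': array([ 361.65140979, -427.40803416,  485.61285471]), 'rotation': array([[ 0.88731351,  0.29214188, -0.35683029],
       [-0.46053283,  0.5207717 , -0.71882289],
       [-0.02417115,  0.80215333,  0.59662869]])}
```

View pics/scene0.png

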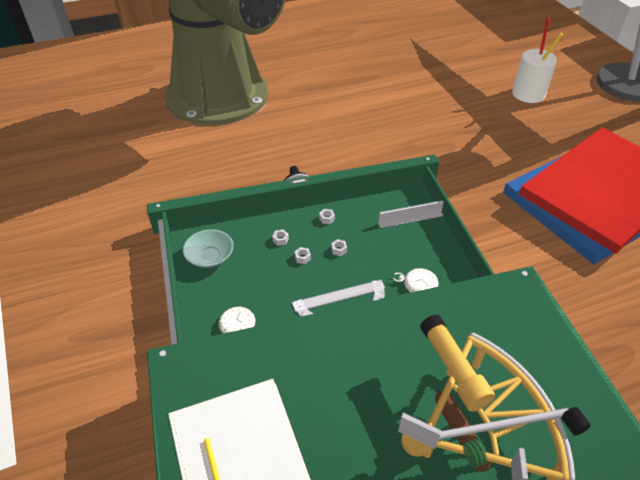

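View pics/side0.png

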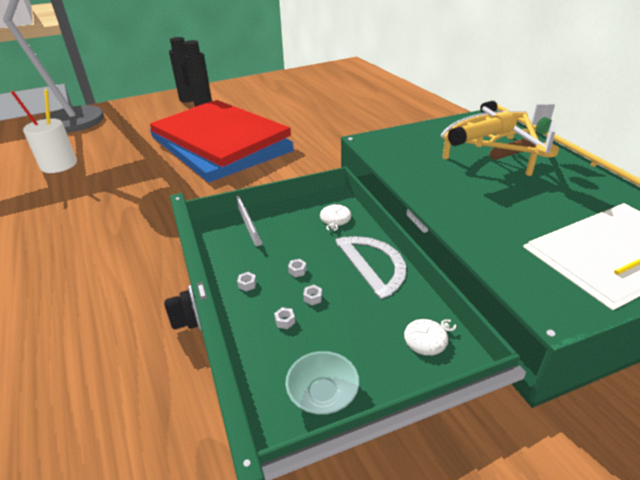

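The bay is in the left corner: the divider is at right in the scene view (378–443, 205–220), and the dish is in the other corner. The nuts are at scene (327,215), (281,237), (303,255), (340,247) and side (247,281), (285,317), (313,294), (297,267).

Create h.py:
```python
from rig import r
import numpy as np, cv2
def ray(cam,u,v,z):
    K,p,R=cam['K'],cam['position'],cam['rotation']
    d=R@np.array([(u-K[0,2])/K[0,0],-(v-K[1,2])/K[1,1],-1]);return p+d*(z-p[2])/d[2]
def proj(cam,P):
    q=cam['rotation'].T@(np.asarray(P)-cam['position']);K=cam['K']
    return K[0,0]*q[0]/-q[2]+K[0,2], K[1,1]*-q[1]/-q[2]+K[1,2]
```

Run:
```python
from h import *
S=r.camera_info('scene');D=r.camera_info('side')
for n,c,L in [('scene',S,dict(n1=(327,215,29),n2=(281,237,29),n3=(303,255,29),n4=(340,247,29),dvin=(379,217,44),dvwall=(442,204,44),scrR=(158,206,58),scrL=(428,159,58),dish=(208,246,30),c1=(421,279,31),c2=(237,319,31),pa=(297,305,19),pb=(381,287,19),cabL=(525,273,101),cabR=(163,353,101))),
 ('side',D,dict(n1=(247,281,29),n2=(285,317,29),n3=(313,294,29),n4=(297,267,29),dvin=(258,243,44),dvwall=(238,198,44),scrR=(247,463,58),scrL=(178,199,58),dish=(322,385,30),c1=(335,214,31),c2=(425,337,31),pa=(384,294,19),pb=(340,241,19)))]:
    for k,v in L.items(): print(n,k,ray(c,*v).round(1))
ims=[cv2.imread('pics/scene0.png')[190:290,250:450],cv2.imread('pics/side0.png')[180:340,220:420]]
cv2.imwrite('pics/c0.png',np.vstack([cv2.resize(ims[0],(600,300),interpolation=2),cv2.resize(ims[1],(375,300),interpolation=2).copy() if 0 else np.pad(cv2.resize(ims[1],(375,300),interpolation=2),((0,0),(0,225),(0,0)))]))
```

```text
scene n1 [486.4  82.2  29. ]
scene n2 [508.7 -11.1  29. ]
scene n3 [561.1  10.1  29. ]
scene n4 [566.3  74.6  29. ]
scene dvin [537.4 159.2  44. ]
scene dvwall [547.2 278.1  44. ]
scene scrR [ 389.7 -193.7   58. ]
scene scrL [440.6 304.8  58. ]
scene dish [ 485.9 -132.7   30. ]
scene c1 [678.8 169.   31. ]
scene c2 [ 649.2 -126.9   31. ]
scene pa [648.1 -31.2  19. ]
scene pb [662.4 107.   19. ]
scene cabL [771.2 281.6 101. ]
scene cabR [ 718.  -236.7  101. ]
side n1 [483.   74.5  29. ]
side n2 [503.3 -17.1  29. ]
side n3 [555.3   4.   29. ]
side n4 [559.8  67.5  29. ]
side dvin [524.  132.6  44. ]
side dvwall [539.8 273.8  44. ]
side scrR [ 389.8 -194.6   58. ]
side scrL [441.8 300.4  58. ]
side dish [ 498.2 -134.7   30. ]
side c1 [675.5 160.9  31. ]
side c2 [ 643.3 -134.5   31. ]
side pa [648.1 -35.4  19. ]
side pb [653.4 103.3  19. ]
```

View pics/c0.png

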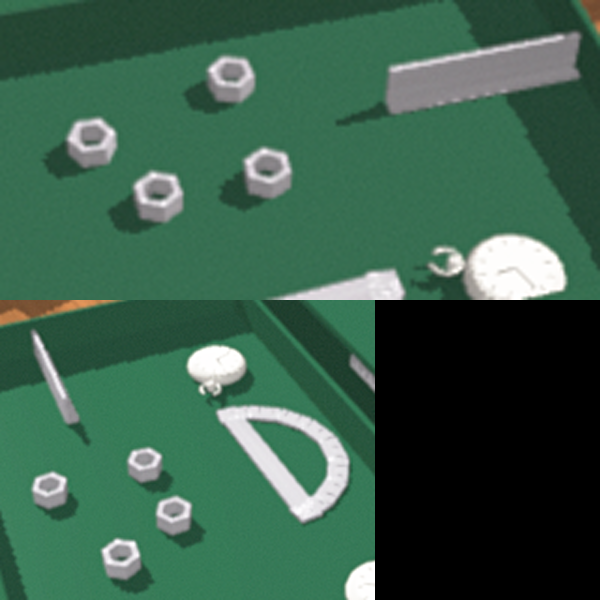

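The crop gives refined nut-top centres, at about scene (327.3,214), (280.7,235), (303.3,253.3), (339.3,245.7). The divider's free end is at (380,212) top and (380,227.7) bottom.

Add to h.py:
```python
Y=-0.103
DR=np.array([[np.cos(Y),-np.sin(Y)],[np.sin(Y),np.cos(Y)]]);O=np.array([576.7,37.5])
def dr(p): return DR.T@(np.asarray(p)[:2]-O)
def world(x,y): return O+DR@np.array([x,y])
def rel(x,y,z,tx=None):
    "shift in tool axes to drawer x,y, world z, tool x along drawer angle tx"
    o=r.get_obs();R=o['tcp_rot'];d=R.T@(np.r_[world(x,y),z]-o['tool_pos'])
    a=np.arctan2(R[1,0],R[0,0]);print('t',o['t'],'shift',d.round(1),'rz',round(-((Y+tx-a+np.pi)%(2*np.pi)-np.pi),3) if tx is not None else '','now drawer',dr(o['tool_pos']).round(1),o['tool_pos'][2].round(1))
```

Run:
```python
from h import *
S=r.camera_info('scene');D=r.camera_info('side')
a=[(327.3,214),(280.7,235),(303.3,253.3),(339.3,245.7),(380,212),(428,159),(158,206)]
b=[(247.2,280.3),(285.1,315.5),(313.3,293),(297.9,265.9),None,(178,199),(247,463)]
for u,v,z in zip(a,b,[29]*4+[44]+[58]*2):
    p=ray(S,*u,z);print(p.round(1),dr(p).round(1),end=' ')
    if v: q=ray(D,*v,z);print(q.round(1),dr((p+q)/2).round(1),end='')
    print()
for P in [(-60,120,44),(-60,120,16),(-60,240,44),(-150,240,16),(-150,-240,16)]:
    w=np.r_[world(*P[:2]),P[2]];print(P,np.round(proj(S,w)),np.round(proj(D,w)))
rel(-97,-20,110,np.pi/2)
```

```text
[484.2  83.6  29. ] [-96.8  36.4] [483.8  75.8  29. ] [-96.5  32.5]
[504.  -10.1  29. ] [-67.4 -54.9] [504.5 -14.7  29. ] [-66.9 -57.1]
[557.7  11.9  29. ] [-16.3 -27.4] [556.5   5.6  29. ] [-16.5 -30.6]
[563.1  74.6  29. ] [-17.4  35.5] [562.1  69.1  29. ] [-17.6  32.7]
[526.6 166.1  44. ] [-63.  122.8] 
[440.6 304.8  58. ] [-162.9  251.9] [441.8 300.4  58. ] [-162.1  249.8]
[ 389.7 -193.7   58. ] [-162.2 -249.2] [ 389.8 -194.6   58. ] [-162.1 -249.6]
(-60, 120, 44) [379. 213.] [254. 232.]
(-60, 120, 16) [378. 225.] [256. 246.]
(-60, 240, 44) [443. 201.] [237. 196.]
(-150, 240, 16) [422. 181.] [190. 220.]
(-150, -240, 16) [169. 227.] [261. 470.]
t 0.1 shift [ 442.2 -415.3  132.2] rz -1.016 now drawer [-254.  -606.2] 241.5
```

shift_gripper(increments="0 0 -0.15 44 -41 0 16\n0 0 -0.3 88 -83 10 16\n0 0 -0.45 132 -124 25 16\n0 0 -0.6 177 -166 40 16\n0 0 -0.75 221 -207 60 16\n0 0 -0.9 265 -249 80 16\n0 0 -1.016 310 -291 100 16\n0 0 -1.016 354 -332 120 16\n0 0 -1.016 398 -374 132 16\n0 0 -1.016 442 -415 132 16\n0 0 -1.016 442 -415 132 16\n0 0 -1.016 442 -415 132 16", squeeze=30)

```text
t: 1.6
tool_pos: [477.9, 26.5, 109.9]
tcp_rot: [[0.102, 0.995, -0.001], [0.995, -0.102, -0.001], [-0.001, -0.001, -1.0]]
force: [-1.0, -0.6, 0.5]
finger_gap: 16.1
grip_force: 0.0
```

```bash
python3 -c "
from h import *
rel(-97,-12,30,np.pi/2)"
```

```text
t 1.6 shift [ 9.1  0.3 79.9] rz 0.001 now drawer [-97.2 -21.1] 109.9
```

shift_gripper(increments="0 0 0 4 0 40 16\n0 0 0 4 0 65 16\n0 0 0 4 0 78 16\n0 0 0 4 0 78 16")

```text
t: 2.1
tool_pos: [477.9, 29.4, 31.9]
tcp_rot: [[0.105, 0.995, -0.002], [0.995, -0.105, -0.0], [-0.0, -0.002, -1.0]]
force: [-0.4, 0.1, 0.1]
finger_gap: 15.6
grip_force: 0.0
```

Run:
```python
from h import *
rel(-115,197,32,np.pi/2)
p,d=r.read_camera('side');cv2.imwrite('pics/s1.png',cv2.resize(p[180:360,180:420,::-1],(800,600),interpolation=2))
```

```text
t 2.1 shift [ 2.152e+02 -1.800e+01 -2.000e-01] rz -0.002 now drawer [-97.4 -18.2] 31.9
```

View pics/s1.png

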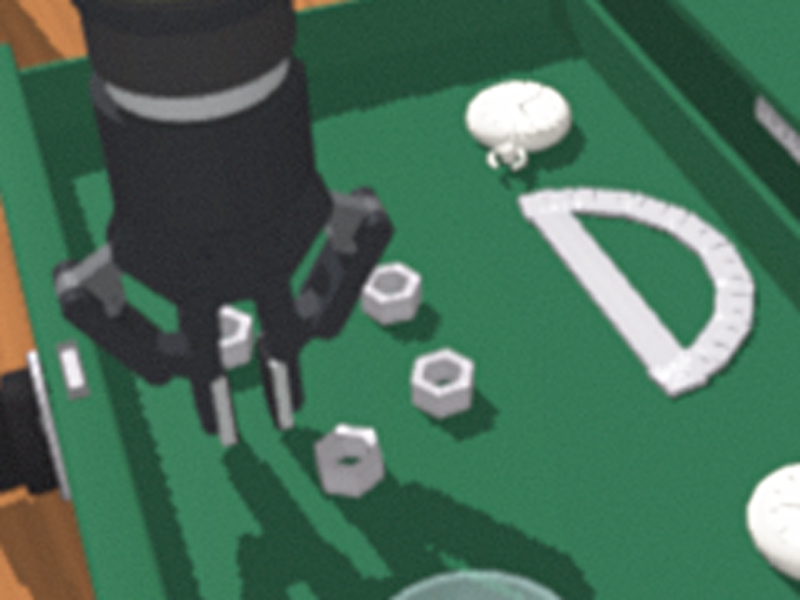

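The gripper is down behind nut 1 and the path looks right. The linkage knuckles at crop (75,280) and (160,370) bulge sideways, so I'll check their height with depth before moving into the bay.

Run:
```python
from h import *
D=r.camera_info('side');p,d=r.read_camera('side');K=D['K']
v,u=np.mgrid[200:330,190:310];z=d[200:330,190:310]
q=np.stack([(u-K[0,2])/K[0,0]*z,-(v-K[1,2])/K[1,1]*z,-z],-1)@D['rotation'].T+D['position']
xy=(q[...,:2]-O)@DR; dark=(p[200:330,190:310].max(-1)<75)
o=dr(r.get_obs()['tool_pos'])
X=xy[...,0]-o[0];Yy=xy[...,1]-o[1];Z=q[...,2]
m=(abs(Yy)<45)&(Z>22)&dark&(z>0)
for a in range(-75,75,6):
    s=m&(X>=a)&(X<a+6)
    if s.sum()>3: print(a,s.sum(),'zmin',Z[s].min().round(0),np.percentile(Z[s],10).round(0),'y',Yy[s].min().round(0),Yy[s].max().round(0))
```

```text
-69 7 zmin 112.0 113.0 y -14.0 -10.0
-63 57 zmin 101.0 105.0 y -17.0 10.0
-57 95 zmin 56.0 96.0 y -33.0 11.0
-51 82 zmin 81.0 86.0 y -15.0 -6.0
-45 141 zmin 70.0 80.0 y -15.0 8.0
-39 431 zmin 67.0 79.0 y -21.0 11.0
-33 418 zmin 66.0 77.0 y -29.0 9.0
-27 489 zmin 34.0 72.0 y -35.0 7.0
-21 521 zmin 31.0 61.0 y -37.0 6.0
-15 418 zmin 54.0 90.0 y -40.0 -10.0
-9 322 zmin 57.0 110.0 y -41.0 -7.0
-3 316 zmin 97.0 109.0 y -41.0 -11.0
3 407 zmin 25.0 50.0 y -41.0 9.0
9 397 zmin 58.0 73.0 y -39.0 6.0
15 370 zmin 31.0 51.0 y -37.0 -7.0
21 271 zmin 64.0 75.0 y -33.0 -1.0
27 257 zmin 65.0 76.0 y -27.0 10.0
33 198 zmin 68.0 77.0 y -18.0 10.0
39 127 zmin 75.0 81.0 y -16.0 9.0
45 72 zmin 85.0 92.0 y -16.0 -4.0
51 68 zmin 97.0 102.0 y -16.0 -6.0
57 35 zmin 105.0 108.0 y -15.0 8.0
```

Everything more than 24 mm sideways stays at z ≥ 64, clear of the 58 mm front edge. Sweep nut 1 now.

shift_gripper(increments="0 0 0 15 0 0 16\n0 0 0 30 -1 0 16\n0 0 0 45 -3 0 16\n0 0 0 60 -5 0 16\n0 0 0 75 -7 0 16\n0 0 0 90 -9 0 16\n0 0 0 105 -11 0 16\n0 0 0 120 -13 0 16\n0 0 0 135 -15 0 16\n0 0 0 150 -17 0 16\n0 0 0 165 -19 0 16\n0 0 0 180 -20 0 16\n0 0 0 195 -20 0 16\n0 0 0 205 -20 0 16\n0 0 0 211 -20 0 16\n0 0 0 211 -20 0 16\n0 0 0 190 -20 0 16\n0 0 0 190 -20 -40 16\n0 0 0 190 -20 -80 16")

```text
t: 4.58
tool_pos: [477.5, 219.4, 112.6]
tcp_rot: [[0.104, 0.995, -0.002], [0.995, -0.104, -0.001], [-0.002, -0.002, -1.0]]
force: [0.5, 1.4, 0.9]
finger_gap: 15.9
grip_force: 0.0
```

Run:
```python
from h import *
rel(-67,-100,110,np.pi/2)
p,d=r.read_camera('scene');cv2.imwrite('pics/s2.png',cv2.resize(p[140:320,220:460,::-1],(800,600),interpolation=2))
```

```text
t 4.575 shift [-270.6   50.9    2.9] rz -0.002 now drawer [-117.4  170.7] 112.6
```

View pics/s2.png

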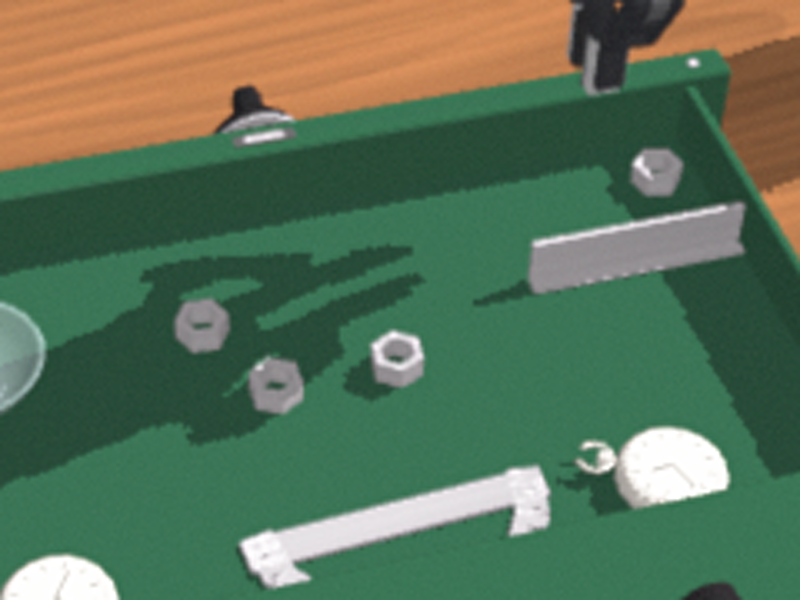

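Nut 1 lies deep in the bay, at crop (655,170). Nut 2 next.

shift_gripper(increments="0 0 0 -55 10 0 16\n0 0 0 -110 20 0 16\n0 0 0 -165 30 0 16\n0 0 0 -220 40 0 16\n0 0 0 -266 51 0 16\n0 0 0 -266 51 0 16\n0 0 0 -266 51 40 16\n0 0 0 -266 51 80 16\n0 0 0 -266 51 80 16")

```text
t: 5.75
tool_pos: [499.2, -47.8, 30.4]
tcp_rot: [[0.103, 0.995, -0.005], [0.995, -0.103, 0.001], [0.0, -0.005, -1.0]]
force: [-0.5, -0.7, 0.6]
finger_gap: 15.8
grip_force: 0.0
```

```bash
python3 -c "
from h import *
rel(-94,160,32,np.pi/2)"
```

```text
t 5.75 shift [252.9 -25.6  -1.5] rz 0.0 now drawer [-68.4 -92.9] 30.4
```

shift_gripper(increments="0 0 0 15 0 0 16\n0 0 0 31 -1 0 16\n0 0 0 47 -4 0 16\n0 0 0 63 -7 0 16\n0 0 0 79 -10 0 16\n0 0 0 95 -13 0 16\n0 0 0 111 -16 0 16\n0 0 0 127 -19 0 16\n0 0 0 143 -22 0 16\n0 0 0 159 -24 0 16\n0 0 0 175 -24 0 16\n0 0 0 191 -24 0 16\n0 0 0 207 -24 0 16\n0 0 0 223 -24 0 16\n0 0 0 239 -24 0 16\n0 0 0 255 -24 0 16\n0 0 0 270 -24 0 16\n0 0 0 280 -24 0 16\n0 0 0 286 -24 0 16\n0 0 0 286 -24 0 16")

```text
t: 8.25
tool_pos: [507.4, 238.9, 32.3]
tcp_rot: [[0.103, 0.995, 0.0], [0.995, -0.103, -0.0], [-0.0, 0.0, -1.0]]
force: [-1.1, 0.5, 0.3]
finger_gap: 16.2
grip_force: 0.0
```

shift_gripper(increments="0 0 0 -15 0 0 16\n0 0 0 -20 0 -40 16\n0 0 0 -20 0 -80 16\n0 0 0 -20 0 -80 16")

```text
t: 8.75
tool_pos: [507.6, 218.3, 115.6]
tcp_rot: [[0.104, 0.995, 0.005], [0.995, -0.104, 0.002], [0.002, 0.005, -1.0]]
force: [0.0, 0.1, -0.2]
finger_gap: 15.9
grip_force: 0.0
```

```bash
python3 -c "
from h import *
rel(25,33,110,0)
p,d=r.read_camera('scene');cv2.imwrite('pics/s3.png',cv2.resize(p[140:320,220:460,::-1],(800,600),interpolation=2))"
```

```text
t 8.75 shift [-139.6  112.5    5.8] rz 1.569 now drawer [-87.3 172.7] 115.6
```

View pics/s3.png

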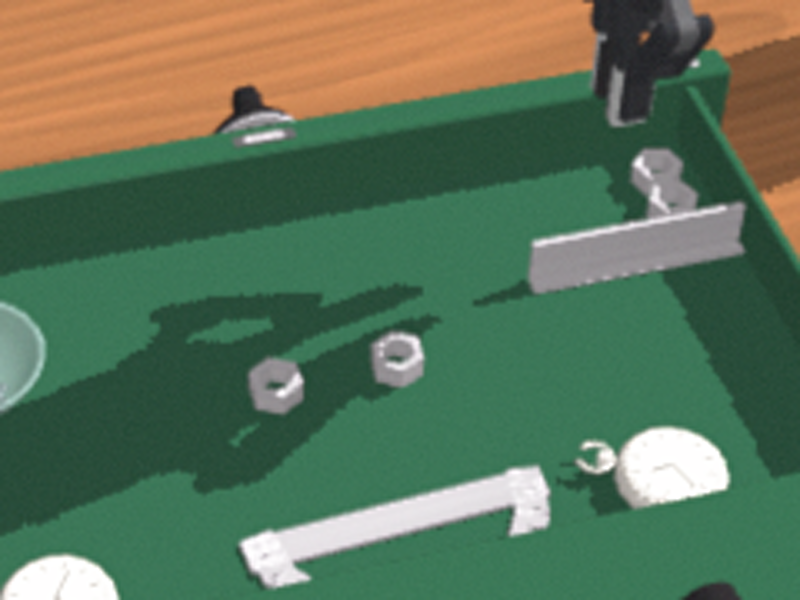

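Both nuts are inside, at crop (655,170) and (672,197). Rotate to draw nuts 4 and 3 forward.

shift_gripper(increments="0 0 0.17 -16 12 0 16\n0 0 0.35 -32 25 0 16\n0 0 0.52 -48 38 0 16\n0 0 0.7 -64 50 0 16\n0 0 0.87 -80 63 0 16\n0 0 1.05 -96 75 0 16\n0 0 1.22 -112 88 0 16\n0 0 1.4 -128 100 0 16\n0 0 1.569 -140 112 0 16\n0 0 1.569 -140 112 0 16\n0 0 1.569 -140 112 45 16\n0 0 1.569 -140 112 84 16\n0 0 1.569 -140 112 84 16")

```text
t: 10.42
tool_pos: [598.2, 6.9, 27.3]
tcp_rot: [[1.0, -0.008, -0.008], [-0.008, -0.999, 0.039], [-0.009, -0.039, -0.999]]
force: [-21.7, -23.1, 56.0]
finger_gap: 15.9
grip_force: 27.8
```

```bash
python3 -c "
from h import *
rel(-80,33,32,0)"
```

```text
t 10.425 shift [-98.3 -70.9  -1.1] rz 0.095 now drawer [ 24.6 -28.2] 27.3
```

Run:
```python
from h import *
o=r.get_obs();print(o['joint_pos'],o['joint_velocities'],o['force'],o['wrist_torque'])
a=r.read_camera('side')[0];b=r.read_camera('scene')[0]
im=np.vstack([a[150:400,170:520],b[130:380,150:500]])
cv2.imwrite('pics/s4.png',np.hstack([cv2.resize(x[:,:,::-1],(400,286),interpolation=2) for x in (a[150:400,170:520],b[130:380,150:500])]))
o=r.get_obs();print(o['t'],o['tool_pos'],o['force'])
```

```text
[-0.00908769  0.48287199 -0.32329452  0.7733234   0.03863125  3.14064783] [ 0.04659451  0.01052818  0.00626491 -0.0034176  -0.07801622  0.00579575] [-21.66476651 -23.0780173   56.01511866] [-5.46756325  4.92943453 -0.02295904]
10.525 [600.31671478  10.35958472  28.18556711] [0.42779993 0.05673593 0.1254691 ]
```

View pics/s4.png

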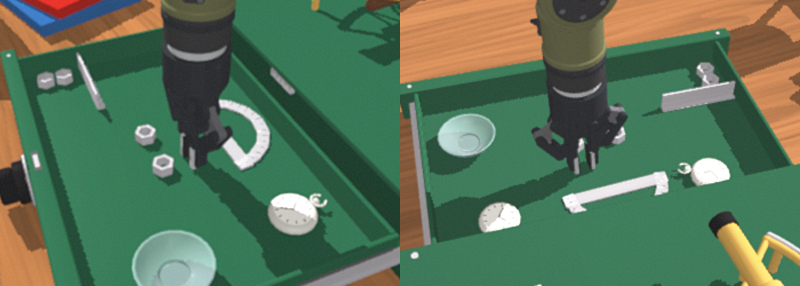

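The view shows the nuts unmoved and the gripper hovering near (25,-25). Joint 6 ran to its end at 3.14, so I should turn the other way. Lift first.

shift_gripper(increments="0 0 -0.05 0 0 -40 16\n0 0 -0.1 0 0 -80 16\n0 0 -0.1 0 0 -80 16\n0 0 -0.1 0 0 -80 16")

```text
t: 11.02
tool_pos: [601.2, 7.7, 107.7]
tcp_rot: [[0.996, 0.094, -0.003], [0.094, -0.994, 0.049], [0.001, -0.049, -0.999]]
force: [-0.2, 0.3, -1.0]
finger_gap: 16.1
grip_force: 0.0
```

```bash
python3 -c "
from h import *
rel(23,33,112,np.pi);print(r.get_obs()['joint_pos'])"
```

```text
t 11.025 shift [  7.4 -59.9  -1.4] rz -2.945 now drawer [ 27.4 -27.1] 107.7
[-0.01333561  0.40266461 -0.23955676  0.93240738  0.04928983  3.03424281]
```

shift_gripper(increments="-0.049 0 0 0 0 0 16\n-0.049 0 0 0 0 0 16")

```text
t: 11.28
tool_pos: [600.6, 8.2, 106.6]
tcp_rot: [[0.996, 0.095, -0.0], [0.095, -0.996, 0.001], [-0.0, -0.001, -1.0]]
force: [-0.4, -1.1, -0.7]
finger_gap: 16.2
grip_force: 0.0
```

shift_gripper(increments="0 0 -0.18 0 -3 0 16\n0 0 -0.36 0 -7 0 16\n0 0 -0.54 0 -10 0 16\n0 0 -0.72 0 -14 0 16\n0 0 -0.9 0 -17 0 16\n0 0 -1.08 0 -20 0 16\n0 0 -1.26 0 -24 0 16\n0 0 -1.44 0 -28 0 16\n0 0 -1.62 0 -32 0 16\n0 0 -1.8 0 -36 0 16\n0 0 -1.98 0 -40 0 16\n0 0 -2.16 0 -44 0 16\n0 0 -2.34 0 -48 0 16\n0 0 -2.52 0 -52 0 16\n0 0 -2.7 0 -56 0 16\n0 0 -2.88 0 -60 0 16\n0 0 -2.945 0 -60 0 16\n0 0 -2.945 0 -60 0 16")

```text
t: 13.52
tool_pos: [595.7, 67.0, 107.3]
tcp_rot: [[-0.995, 0.104, 0.001], [0.104, 0.995, 0.001], [-0.001, 0.001, -1.0]]
force: [-0.3, 0.5, 0.5]
finger_gap: 16.2
grip_force: 0.0
```

```bash
python3 -c "
from h import *
rel(23,33,32,np.pi);print(r.get_obs()['joint_pos'])"
```

```text
t 13.525 shift [-7.1  1.6 75.3] rz -0.001 now drawer [15.9 31.3] 107.3
[ 1.11631073e-01  3.96334749e-01 -2.49032465e-01  9.24605049e-01
  8.00665423e-04  2.15491041e-01]
```

shift_gripper(increments="0 0 0 -6 1 40 16\n0 0 0 -6 1 75 16\n0 0 0 -6 1 75 16\n0 0 0 10 1 75 16\n0 0 0 25 1 75 16\n0 0 0 40 1 75 16\n0 0 0 55 1 75 16\n0 0 0 70 1 75 16\n0 0 0 85 1 75 16\n0 0 0 94 1 75 16\n0 0 0 94 1 75 16\n0 0 0 80 1 75 16\n0 0 0 80 1 35 16\n0 0 0 75 1 0 16\n0 0 0 40 -30 0 16\n0 0 0 -6 -62 0 16\n0 0 0 -6 -62 0 16")

```text
t: 15.65
tool_pos: [600.6, 2.1, 108.4]
tcp_rot: [[-0.994, 0.107, 0.006], [0.107, 0.994, -0.0], [-0.006, 0.0, -1.0]]
force: [0.1, -1.1, 0.2]
finger_gap: 16.2
grip_force: 0.0
```

```bash
python3 -c "
from h import *
rel(23,-30,32,np.pi)"
```

```text
t 15.65 shift [ 4.9  2.7 76.4] rz -0.004 now drawer [ 27.4 -32.8] 108.4
```

shift_gripper(increments="0 0 0 4 2 40 16\n0 0 0 4 2 75 16\n0 0 0 4 2 75 16\n0 0 0 20 2 75 16\n0 0 0 35 0 75 16\n0 0 0 50 -5 75 16\n0 0 0 65 -10 75 16\n0 0 0 80 -15 75 16\n0 0 0 95 -20 75 16\n0 0 0 104 -23 75 16\n0 0 0 104 -23 75 16\n0 0 0 90 -20 75 16\n0 0 0 90 -20 35 16\n0 0 0 90 -20 0 16\n0 0 0 90 -20 0 16")

```text
t: 17.52
tool_pos: [508.6, -5.6, 110.9]
tcp_rot: [[-0.995, 0.103, 0.009], [0.103, 0.995, 0.0], [-0.009, 0.001, -1.0]]
force: [0.6, 0.3, -0.1]
finger_gap: 16.1
grip_force: 0.0
```

Run:
```python
from h import *
rel(-100,-10,110,np.pi/2)
S=r.camera_info('scene')
print([ray(S,220+u*.3,140+v*.3,29) for u,v in [(0,0)]])
p,d=r.read_camera('scene');cv2.imwrite('pics/s5.png',cv2.resize(p[140:320,220:460,::-1],(800,600),interpolation=2))
p,d=r.read_camera('side');cv2.imwrite('pics/s5b.png',cv2.resize(p[180:360,180:420,::-1],(800,600),interpolation=2))
```

```text
t 17.525 shift [36.7 39.9  0.7] rz 1.571 now drawer [-63.3 -49.9] 110.9
[array([205.96082656, -41.76761716,  29.        ])]
```

View pics/s5b.png

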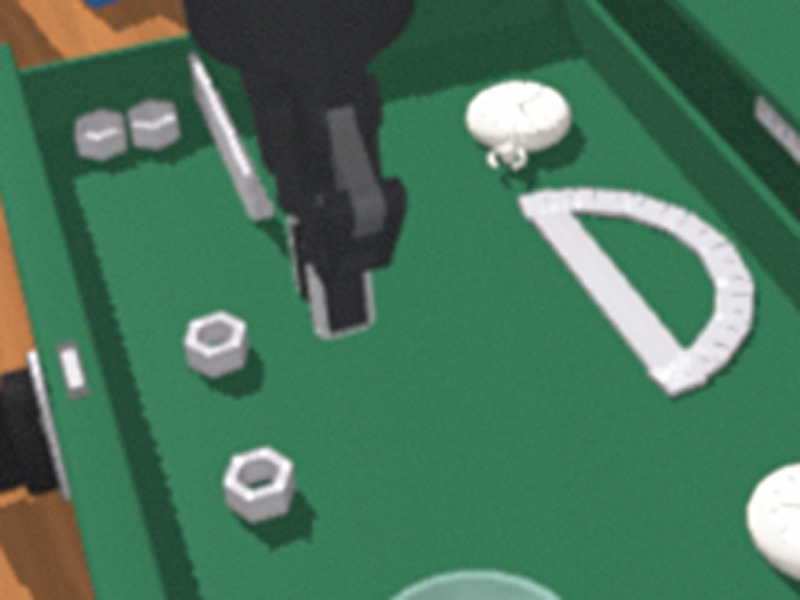

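Nuts 4 and 3 are now in line with the bay, at crop (217,335) and (262,478).

```bash
python3 -c "
from h import *
D=r.camera_info('side')
for u,v in [(217,335),(262,478)]: print(dr(ray(D,180+u*.3,180+v*.3,29)))"
```

```text
[-99.27230631  29.35608263]
[-102.81134326  -59.21046627]
```

shift_gripper(increments="0 0 0.18 5 5 0 16\n0 0 0.36 10 10 0 16\n0 0 0.54 15 15 0 16\n0 0 0.72 20 20 0 16\n0 0 0.9 25 25 0 16\n0 0 1.08 30 30 0 16\n0 0 1.26 37 37 0 16\n0 0 1.44 37 37 0 16\n0 0 1.571 37 37 0 16\n0 0 1.571 37 37 0 16\n0 0 1.571 37 37 0 16")

```text
t: 19.0
tool_pos: [471.2, 34.8, 107.2]
tcp_rot: [[0.101, 0.995, 0.001], [0.995, -0.101, 0.0], [0.001, 0.001, -1.0]]
force: [0.2, -0.2, 0.2]
finger_gap: 16.0
grip_force: 0.0
```

```bash
python3 -c "
from h import *
rel(-102,-12,32,np.pi/2);print(r.get_obs()['joint_pos'])"
```

```text
t 19.0 shift [ 1.5  2.5 75.2] rz 0.002 now drawer [-104.6  -13.5] 107.2
[ 7.35122527e-02  1.78052190e-01 -5.50273801e-01  8.41014518e-01
  2.82257103e-04  1.74539941e+00]
```

shift_gripper(increments="0 0 0 0 4 40 16\n0 0 0 0 4 75 16\n0 0 0 0 4 75 16\n0 0 0 16 4 75 16\n0 0 0 32 3 75 16\n0 0 0 48 1 75 16\n0 0 0 64 -2 75 16\n0 0 0 80 -5 75 16\n0 0 0 96 -8 75 16\n0 0 0 112 -11 75 16\n0 0 0 128 -13 75 16\n0 0 0 144 -13 75 16\n0 0 0 160 -13 75 16\n0 0 0 169 -13 75 16\n0 0 0 173 -13 75 16\n0 0 0 173 -13 75 16\n0 0 0 158 -13 75 16\n0 0 0 155 -10 35 16\n0 0 0 155 -5 0 16")

```text
t: 21.38
tool_pos: [481.7, 187.6, 108.7]
tcp_rot: [[0.105, 0.995, 0.001], [0.995, -0.105, -0.001], [-0.0, 0.001, -1.0]]
force: [0.2, -0.7, 0.6]
finger_gap: 16.0
grip_force: 0.0
```

shift_gripper(increments="0 0 0 -55 2 0 16\n0 0 0 -110 5 0 16\n0 0 0 -165 7 0 16\n0 0 0 -220 8 0 16\n0 0 0 -240 8 0 16\n0 0 0 -240 8 0 16")

```text
t: 22.12
tool_pos: [464.6, -52.3, 107.8]
tcp_rot: [[0.107, 0.994, 0.002], [0.994, -0.107, 0.0], [0.0, 0.002, -1.0]]
force: [0.4, 0.9, 0.8]
finger_gap: 16.4
grip_force: 0.0
```

```bash
python3 -c "
from h import *
rel(-102,-101,32,np.pi/2)"
```

```text
t 22.125 shift [-0.2  0.1 75.8] rz -0.005 now drawer [-102.3 -100.8] 107.8
```

shift_gripper(increments="0 0 0 0 0 40 16\n0 0 0 0 0 76 16\n0 0 0 0 0 76 16\n0 0 0 16 0 76 16\n0 0 0 33 0 76 16\n0 0 0 50 1 76 16\n0 0 0 67 3 76 16\n0 0 0 84 5 76 16\n0 0 0 101 7 76 16\n0 0 0 118 9 76 16\n0 0 0 135 11 76 16\n0 0 0 152 11 76 16\n0 0 0 169 11 76 16\n0 0 0 186 11 76 16\n0 0 0 203 11 76 16\n0 0 0 220 11 76 16\n0 0 0 237 11 76 16\n0 0 0 251 11 76 16\n0 0 0 259 11 76 16\n0 0 0 259 11 76 16")

```text
t: 24.62
tool_pos: [503.6, 206.9, 32.1]
tcp_rot: [[0.103, 0.995, 0.003], [0.995, -0.103, 0.0], [0.001, 0.003, -1.0]]
force: [-0.3, 0.7, -0.7]
finger_gap: 15.9
grip_force: 0.0
```

shift_gripper(increments="0 0 0 -16 0 0 16\n0 0 0 -20 0 -40 16\n0 0 0 -30 0 -80 16\n0 0 0 -80 0 -100 16\n0 0 0 -140 0 -100 16\n0 0 0 -200 0 -100 16\n0 0 0 -200 0 -100 16")

```text
t: 25.5
tool_pos: [481.1, 2.8, 131.9]
tcp_rot: [[0.111, 0.994, 0.002], [0.994, -0.111, -0.001], [-0.001, 0.002, -1.0]]
force: [0.0, 0.4, 0.8]
finger_gap: 16.1
grip_force: 0.0
```

Run:
```python
from h import *
a=r.read_camera('scene')[0];b=r.read_camera('side')[0]
cv2.imwrite('pics/s6.png',np.hstack([cv2.resize(a[140:340,150:470,::-1],(480,300),interpolation=2),cv2.resize(b[170:370,170:370,::-1],(300,300),interpolation=2)]))
```

```text
(no output)
```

View pics/s6.png

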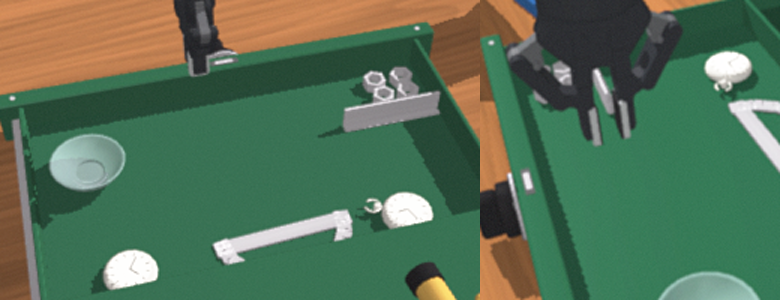

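All four nuts are behind the divider line. I'll check the margins of the outer ones, at crop (374,78) and (384,92), and compare the other objects with the first picture.

Run:
```python
from h import *
S=r.camera_info('scene')
for u,v in [(374,78),(384,92),(401,73),(407,87)]: print(dr(ray(S,150+u/1.5,140+v/1.5,29)).round(1))
p=r.read_camera('scene')[0][:,:,::-1];a=cv2.imread('pics/scene0.png')
df=cv2.absdiff(p,a).max(-1)
for n,(x,y,w,h) in dict(dish=(180,228,56,42),c1=(390,265,50,27),c2=(218,304,40,28),prot=(290,280,98,34)).items(): print(n,(df[y:y+h,x:x+w]>40).sum())
```

```text
[-118.9  181.1]
[-91.8 184. ]
[-119.   216.8]
[-93.  214.5]
dish 0
c1 0
c2 0
prot 0
```

```bash
python3 -c "
from rig import r
print(r.finish_job())"
```

```text
the job is handed in; nothing more can be done
None
```

All four nuts lie in the bay and the job is handed in at about 25.6 s. The dish, chronometers and protractor had not moved, but one wrong wrist turn ran joint 6 to the end of its range (3.1406 against the listed 3.14) and gave a brief wrist force of about 64 N.

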